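Put a finished duct sleeve into the parts drawer under the bench shelf

ROBOT

A 6-joint arm with a two-finger parallel gripper is mounted at the origin on the work surface. World frame = base frame: x ahead of the robot, y to its left, z up, the work surface at z = 0. Lengths are in m, angles in rad, forces in N, time in s.
With the tool pointing down it reaches from about 0.425 to 0.95 m from the base axis. Payload 3.5 kg.
Tool frame: the origin (TCP) lies on the centre line of the jaws, within the pads' length; the fingertips stand 14 mm ahead of it and the grasp point (between the pads) lies 5 mm behind it (tips_ahead is the distance from the TCP to the fingertips, in m); y points along the fingers, z is the direction in which the jaws open and shut, and the axes are right-handed (so a half turn about y gives the same grasp; the last joint's range is limited). The gripper opens to 85 mm and grips with 20 to 120 N. Pads are 22 mm wide; open, the fingers measure 114 mm over their backs; the gripper's body (76 mm by 85 mm) begins 54 mm behind the grasp point. The pads swing forward as they close: fully open they stand 13 mm farther back than shut.
Start: joints at [1.199, 0.286, 1.577, -0, 1.279, -0.15], TCP at [0.148, 0.658, 0.245] pointing down, gripper open.
Joint ranges: [-2.77, 2.77], [-0.9, 2.22], [0.21, 2.48], [-1.53, 4.67], [0.24, 2.81], [-2.84, 2.84]. Speed limits (rad/s): [2.79, 2.79, 3.14, 3.14, 3.14, 3.14].

INTERFACE

Orientations are given as a unit quaternion [x, y, z, w].
In Python, from plant import get_state, read_camera, sign_off, tips_ahead gives the robot as it stands.
- The arm moves only by the tool send_rows, never from a script. Its argument "plan" is a list of rows, each a list of 2 entries, a list of its own where there are three numbers: the shift along the tool's x, y, z in units of 12 cm (1.0 is 12 cm), then the turn, a rotation vector about the tool's x, y, z in units of 360 degrees (1.0 is 360 degrees). In form: [[[tx, ty, tz], [rx, ry, rz]], ...]. A call has 1 to 12 rows; each row shifts and turns the commanded pose from where the row before left it, along the tool's axes as they then stand; what a row does not reach is not made up. A row lasts 1/10 s, in which the tool goes at most 50 mm and 8.59 degrees, less where a joint would pass 70% of its speed; a pose out of reach is approached as far as the arm can. A call with a number of a shift or a turn outside -1 to 1 is refused whole. A call with a gripper value outside its range is refused whole. "gripper" is the closure, from 0 (fully open) to 1 (shut), set as the call begins (left out, the last holds). The fingers move at their own pace and stop on an object; "grip_force" is the grip in N (left out, the last holds). Time passes only in rows, so rows that do not move let the fingers close. It gives the time, the measured TCP pose, the force and the opening at its end, in the units of the state.
- get_state(): the state, without advancing time (a new reading comes with each control period).
- read_camera(name): name is "scene" or "side" or "wrist"; returns a dict with "img" (400x640x3 uint8, blue, green, red), "fx", "fy", "cx", "cy" (pixels), "world_from_camera" (4x4, takes a point from camera to world coordinates); the wrist camera has in their place "mount" (4x4, takes a point from camera to tool coordinates, whose origin is the TCP and whose axes are the tool frame's). Camera axes: x right, y down, z forward; pixel columns grow to the right and rows downward; lengths in m; the calibration is good to about 2 mm. A picture is of the moment at which its call begins: read the wrist's pose just before it. There is no depth.
- sign_off(): hands the job in, once; it reports no verdict.
The state is a dict: "time": time; "qpos": joint angles; "dq": joint speeds; "joint_efforts": joint torques, N m; "eef_pos": TCP position; "tcp_rot": TCP orientation; "contact_force": force on the tool from outside, world axes, zero at the start; "wrist_torque": the same for the moment, N m; "opening": opening from 0.0 (shut) to 1.0 (fully open).
Only numpy, scipy, OpenCV 4.12 (cv2) and the standard library are available. Lean on these libraries where they do the work, as an engineer would, in place of code of your own. Each camera call takes 0.05 s, during which the arm holds its last target. There are 200 camera calls.

TASK

Pull the parts drawer under the bench shelf all the way out to its stop, then take the long black sleeve with the square end flanges from the white-topped board and lay it flat on the floor of the drawer's empty rear compartment. Set it down rather than dropping it, do not bump the shelf, leave the other things where they are, and leave the drawer fully open.

Things in the scene. Friction and masses are not known exactly. Their poses are not given: they have to be found in the camera images.
- drawer (a joint): Drawer extension in m: 0 shut, 0.140 at its stop. It slides level towards the robot, along the -x axis of point drawer_handle, and stays where it is left (about 2 N of friction).
- drawer_handle (a point): Middle of the drawer's level round aluminium bar handle, 12 mm thick, 110 mm long (along y), 70 mm above the table; stubs 50 mm either side join it to the grey front panel (182 wide, top 80 mm above table) 48 mm behind. x into the drawer, z up; moves with it. Shut: bar 18 mm in front of the shelf edge, 130 mm under the shelf, so an upright tool hits the shelf; lean it back 20 to 45 degrees.
- drawer_divider (a point): Middle of the foot of the divider's rear face, on the floor of the drawer's empty rear compartment, 18 mm above the table; x into the drawer, z up; moves with it. The compartment is 140 mm long (its centre is at x = +70 mm), 150 wide. Above this floor: side, back walls 42 mm, divider 27. Before it: 30 mm of black rings, front panel (62). At the stop half the compartment is still under the shelf.
- shelf: Fixed plywood shelf over the drawer, 270 deep (x) x 420 wide (y) x 18 mm. Origin: middle of its front (robot-side) edge, on its underside, 200 mm above the table; x is the way the drawer shuts. 20 mm legs, front ones 50 mm behind the front edge, 195 mm either side of the middle. Drawer side rails, 55 mm high, 90 mm either side, start 45 mm behind the front edge.
- sleeve: Rigid black plastic duct sleeve, 110 mm long along its x, lying on the board: ribbed round barrel, 44 mm diameter, with a 48 mm square, 10 mm thick flange at each end. Origin: centre of its underside; barrel axis 24 mm above; z up. Both ends alike. 0.11 to 0.22 kg.
- board: White-topped wooden assembly board, 300 x 200 mm, 22 mm high, fixed; origin at the centre of its underside.
- boot: Bystander: short black ribbed round boot without flanges, 52 mm in diameter, 55 mm high, standing on the board's far part. Origin: centre of underside.
- mallet: Bystander: wooden mallet on the table to the left; head 62 mm in diameter and 125 mm long, handle about 240 mm. Origin on the table under the handle, 110 mm from the head's centre (which is at +x).
- jar: Bystander: yellow jar, 60 mm in diameter, 75 mm high. Origin: centre of underside.
- tape: Bystander: brown roll of tape lying flat, 96 mm in diameter, 24 mm high. Origin: centre of underside.
- brush: Bystander: brush 170 mm long lying on the table left of the drawer. Origin: on the table under its middle.
- pot: Bystander: white plastic pot, 68 mm in diameter, 70 mm high, standing on the shelf. Origin: centre of underside.
There are look-alikes about, which are no part of the job. What is shaped like the sleeve but pink is not meant.

How it is judged:
By the outcome, as a careful person would: the job done as asked, in the order asked, and still so for the second after the job is handed in, with the robot touching nothing.
It also fails if it takes over 58 s, if anything falls off the work surface, if the arm or the gripper's body presses on something with over 40 N, if the wrist force passes 120 N, or if a joint passes its speed limit or range.

## Working session

There is one attempt and no reset: what is moved stays moved. The work goes in short steps, Python scripts to look and compute and a tool call to move; the robot and the scene stay as the last step left them, time stands still between calls to the robot, and variables do not carry over. Pictures are saved under pics/ and viewed, about 8 in all and at most 12, crops included, and the job is handed in when it is done.

Besides the shell and the picture viewer there is one more tool, called as name(argument=value, ...) on one line, values as JSON. send_rows: Moves the arm, as the interface text tells. Its arguments: {"type":"object","properties":{"plan":{"type":"array"},"gripper":{"type":"number"},"grip_force":{"type":"number"}},"required":["plan"]}

```bash
mkdir -p pics; ls
python3 - <<'E'
from plant import *
import cv2
s=get_state();print({k:s[k] for k in('time','eef_pos','tcp_rot','opening')},tips_ahead)
for n in('scene','side'):
    c=read_camera(n);cv2.imwrite(f'pics/{n}0.png',c['img']);print(n,c['fx'],c['fy'],c['cx'],c['cy'],c['world_from_camera'].__repr__())
c=read_camera('wrist');print(c['mount'],c['fx'],c['cx'],c['cy'])
E
```

```text
pics
{'time': 0.0, 'eef_pos': array([0.14824478, 0.65787997, 0.24390454]), 'tcp_rot': array([ 0.70356819, -0.07850229,  0.07806469, -0.70195092]), 'opening': 1.0008891275759477} 0.014
scene 464.5287309551532 464.5287309551532 318.5610373175494 201.3172641618426 array([[ 0.52791435,  0.77650509, -0.34401494,  1.17779745],
       [ 0.84929237, -0.48124116,  0.21704703, -0.44157723],
       [ 0.00298397, -0.4067515 , -0.91353397,  1.80860901],
       [ 0.        ,  0.        ,  0.        ,  1.        ]])
side 373.7941835356524 373.7941835356524 321.50786218040946 203.93525810587295 array([[ 0.98686049, -0.1038867 ,  0.12374947,  0.363727  ],
       [-0.16142663, -0.60115481,  0.78265851, -1.12891755],
       [-0.00691522, -0.79235122, -0.61002601,  0.98375441],
       [ 0.        ,  0.        ,  0.        ,  1.        ]])
[[-1.06227097e-03  9.48719994e-01  3.16115872e-01 -8.10098684e-02]
 [-4.33213079e-04 -3.16116458e-01  9.48720295e-01 -1.28812997e-01]
 [ 9.99999342e-01  8.70852494e-04  7.46799245e-04  3.93821088e-04]
 [ 0.00000000e+00  0.00000000e+00  0.00000000e+00  1.00000000e+00]] 337.642017637852 318.48335831469615 197.39726995699985
```

View pics/scene0.png

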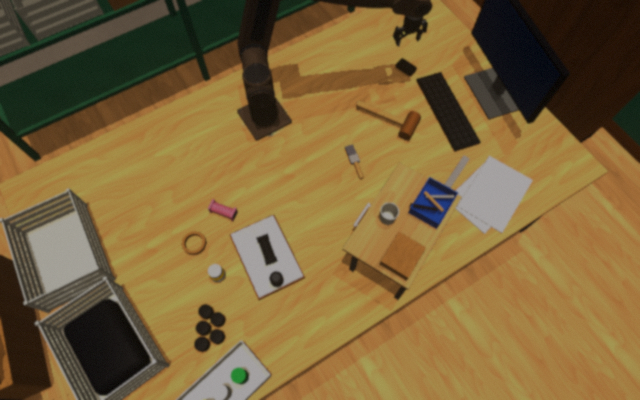

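View pics/side0.png

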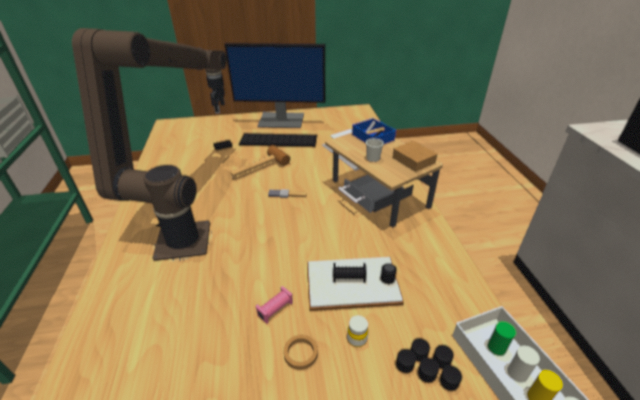

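```bash
cat > h.py <<'E'
import numpy as np,cv2
from plant import *
from scipy.spatial.transform import Rotation as R
def ray(c,u,v,T=None):
    T=c['world_from_camera'] if T is None else T
    d=T[:3,:3]@np.array([(u-c['cx'])/c['fx'],(v-c['cy'])/c['fy'],1]);return T[:3,3],d
def onz(c,u,v,z,T=None):
    o,d=ray(c,u,v,T);return o+d*(z-o[2])/d[2]
def proj(c,p,T=None):
    T=c['world_from_camera'] if T is None else T
    q=T[:3,:3].T@(np.array(p)-T[:3,3]);return q[0]/q[2]*c['fx']+c['cx'],q[1]/q[2]*c['fy']+c['cy']
def tool():
    s=get_state();T=np.eye(4);T[:3,:3]=R.from_quat(s['tcp_rot']).as_matrix();T[:3,3]=s['eef_pos'];return s,T
def wrist():
    s,T=tool();c=read_camera('wrist');return c,T@c['mount'],s,T
E
python3 - <<'E'
from h import *
a=read_camera('scene');b=read_camera('side')
A=cv2.resize(a['img'][145:305,220:460],None,fx=3.3,fy=3.3,interpolation=cv2.INTER_CUBIC)
B=cv2.resize(b['img'][110:310,250:450],None,fx=3,fy=3,interpolation=cv2.INTER_CUBIC)
cv2.imwrite('pics/a1.png',A);cv2.imwrite('pics/b1.png',B)
E
```

```text
(no output)
```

View pics/a1.png

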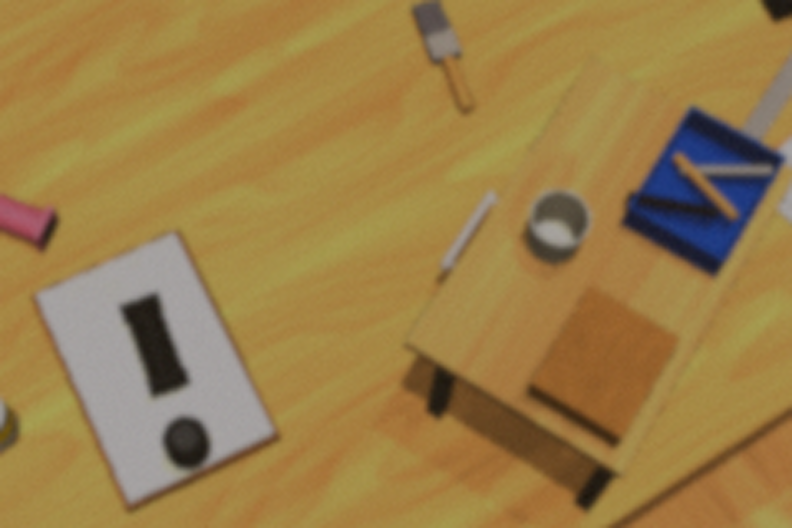

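View pics/b1.png

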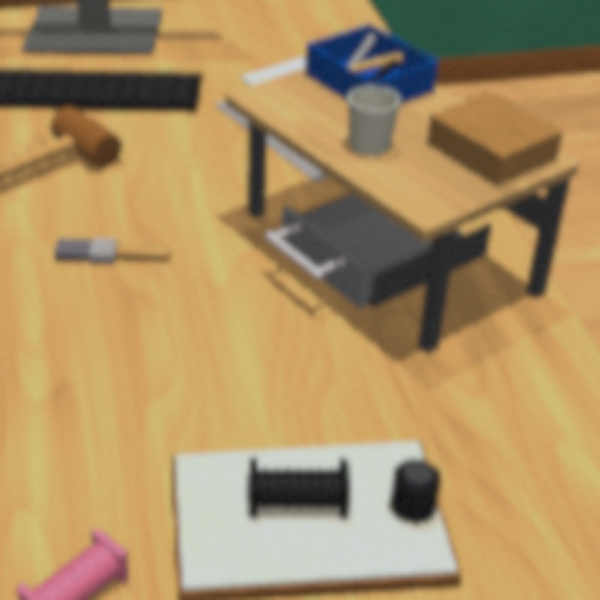

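```bash
cat > m.py <<'E'
from h import *
a=read_camera('scene');b=read_camera('side')
np.set_printoptions(precision=4,suppress=True)
f=lambda u,v:(220+u/3.3,145+v/3.3)
g=lambda u,v:(250+u/3,110+v/3)
print('bar scene',onz(a,*f(494,196),.073),onz(a,*f(446,265),.073))
print('bar side',onz(b,*g(270,235),.07),onz(b,*g(322,272),.07))
print('shelf',onz(a,*f(408,345),.218),onz(a,*f(592,55),.218), 'side',onz(b,*g(428,230),.218),onz(b,*g(228,95),.218))
print('board',[onz(a,*f(*p),.022) for p in((178,232),(36,295),(130,507),(277,437))])
def mask(c,box):
    x,y,w,h=box;m=np.zeros(c['img'].shape[:2],np.uint8);m[y:y+h,x:x+w]=(c['img'][y:y+h,x:x+w].max(2)<75)*255
    cs=cv2.findContours(m,0,2)[0];return max(cs,key=cv2.contourArea)
k=mask(a,(250,228,35,40));r=cv2.minAreaRect(k);print(r)
for p in cv2.boxPoints(r):print('sleeve corner',onz(a,*p,.07))
print('c scene',onz(a,*r[0],.055))
k=mask(b,(325,255,50,32));r=cv2.minAreaRect(k);print(r);print('c side',onz(b,*r[0],.046))
E
python3 m.py
```

```text
bar scene [0.6458 0.1408 0.073 ] [0.6905 0.0397 0.073 ]
bar side [0.6437 0.137  0.07  ] [0.6955 0.0401 0.07  ]
shelf [ 0.7868 -0.0872  0.218 ] [0.6011 0.2935 0.218 ] side [ 0.7853 -0.0901  0.218 ] [0.6086 0.2819 0.218 ]
board [array([ 0.4614, -0.2082,  0.022 ]), array([ 0.4421, -0.3989,  0.022 ]), array([ 0.7333, -0.4272,  0.022 ]), array([ 0.7524, -0.2384,  0.022 ])]
((266.5729675292969, 249.20071411132812), (28.45010757446289, 10.508598327636719), 70.01689147949219)
sleeve corner [ 0.5279 -0.3194  0.07  ]
sleeve corner [ 0.5353 -0.2788  0.07  ]
sleeve corner [ 0.6512 -0.3006  0.07  ]
sleeve corner [ 0.6435 -0.3401  0.07  ]
c scene [ 0.5851 -0.3088  0.055 ]
((349.0, 273.0), (32.0, 16.0), 0.0)
c side [ 0.5832 -0.3116  0.046 ]
```

```bash
cat >> h.py <<'E'
from scipy.linalg import expm,logm
np.set_printoptions(precision=4,suppress=True)
YAW=np.radians(26.);U=np.array([np.cos(YAW),np.sin(YAW),0]);V=np.array([-U[1],U[0],0]);Z=np.array([0,0,1.])
def lean(yaw,t,jaw):
    """finger dir leaned t deg along heading yaw; jaw 'y': jaws open across heading, 'x': in the heading/vertical plane"""
    u=np.array([np.cos(yaw),np.sin(yaw),0]);t=np.radians(t)
    f=np.sin(t)*u-np.cos(t)*Z;n=np.cos(t)*u+np.sin(t)*Z
    if jaw=='y': return np.c_[n,f,np.cross(n,f)]
    return np.c_[np.cross(f,n),f,n]
def go(p,Rm,n=None,flip=False):
    s,T=tool();G=np.eye(4);G[:3,:3]=Rm@(np.diag([-1,1,-1]) if flip else np.eye(3));G[:3,3]=p
    D=np.linalg.inv(T)@G
    a=np.degrees(R.from_matrix(D[:3,:3]).magnitude());d=np.linalg.norm(D[:3,3])
    n=n or int(np.ceil(max(a/7.5,d/.042)))
    S=np.real(expm(np.real(logm(D))/n))
    print('rows',n,'shift',np.round(S[:3,3]/.12,3),'turn',np.round(R.from_matrix(S[:3,:3]).as_rotvec()/2/np.pi,4),'dist %.3f ang %.1f'%(d,a))
    P=T.copy();zs=[]
    for i in range(n):P=P@S;zs.append(P[:3,3].copy())
    print('via',zs[n//3],zs[2*n//3],'minz %.3f'%min(z[2] for z in zs))
E
python3 - <<'E'
from h import *
s,T=tool();print(T)
H=np.array([.669,.0895,.07])
for j in'xy':
  for fl in(0,1):
    print(j,fl);Rm=lean(YAW,35,j);go(H-.13*Rm[:,1],Rm,flip=fl)
E
```

```text
[[ 0.9755 -0.0002  0.22    0.1484]
 [-0.22   -0.0005  0.9755  0.6583]
 [-0.     -1.     -0.0006  0.245 ]
 [ 0.      0.      0.      1.    ]]
x 0
rows 19 shift [ 0.325  0.017 -0.105] turn [ 0.0048  0.0073 -0.0023] dist 0.756 ang 61.4
via [0.373  0.482  0.2321] [0.5151 0.283  0.2139] minz 0.176
x 1
rows 19 shift [-0.086  0.135 -0.385] turn [-0.0027 -0.0181 -0.0057] dist 0.756 ang 131.2
via [0.127  0.3323 0.1503] [0.3166 0.1088 0.1295] minz 0.128
y 0
rows 19 shift [ 0.165  0.07  -0.289] turn [ 0.0017 -0.0055 -0.0049] dist 0.756 ang 51.7
via [0.2622 0.4024 0.1933] [0.4133 0.2119 0.1702] minz 0.169
y 1
rows 20 shift [ 0.368 -0.053  0.171] turn [0.0059 0.0189 0.0021] dist 0.756 ang 143.2
via [0.4758 0.6062 0.2831] [0.6563 0.3263 0.2636] minz 0.176
```

Run:
```python
from h import *
go([.47,.0,.26],lean(YAW,35,'x'))
```

```text
rows 18 shift [ 0.312 -0.039 -0.157] turn [ 0.005   0.0077 -0.0024] dist 0.733 ang 61.4
via [0.3428 0.4398 0.2735] [0.4409 0.2075 0.2791] minz 0.250
```

send_rows(plan=[[[0.312,-0.039,-0.157],[0.005,0.0077,-0.0024]],[[0.312,-0.039,-0.157],[0.005,0.0077,-0.0024]],[[0.312,-0.039,-0.157],[0.005,0.0077,-0.0024]],[[0.312,-0.039,-0.157],[0.005,0.0077,-0.0024]],[[0.312,-0.039,-0.157],[0.005,0.0077,-0.0024]],[[0.312,-0.039,-0.157],[0.005,0.0077,-0.0024]],[[0.312,-0.039,-0.157],[0.005,0.0077,-0.0024]],[[0.312,-0.039,-0.157],[0.005,0.0077,-0.0024]],[[0.312,-0.039,-0.157],[0.005,0.0077,-0.0024]]], gripper=0.6)

```text
time: 1.25
eef_pos: [0.3835, 0.3646, 0.2794]
tcp_rot: [-0.567, 0.169, -0.286, 0.754]
contact_force: [0.1, -0.2, 0.2]
opening: 0.401
```

send_rows(plan=[[[0.312,-0.039,-0.157],[0.005,0.0077,-0.0024]],[[0.312,-0.039,-0.157],[0.005,0.0077,-0.0024]],[[0.312,-0.039,-0.157],[0.005,0.0077,-0.0024]],[[0.312,-0.039,-0.157],[0.005,0.0077,-0.0024]],[[0.312,-0.039,-0.157],[0.005,0.0077,-0.0024]],[[0.312,-0.039,-0.157],[0.005,0.0077,-0.0024]],[[0.312,-0.039,-0.157],[0.005,0.0077,-0.0024]],[[0.312,-0.039,-0.157],[0.005,0.0077,-0.0024]],[[0.312,-0.039,-0.157],[0.005,0.0077,-0.0024]],[[0,0,0],[0,0,0]]])

```text
time: 2.25
eef_pos: [0.4682, -0.0046, 0.2602]
tcp_rot: [-0.391, 0.249, -0.474, 0.748]
contact_force: [0.3, 1.0, -0.2]
opening: 0.398
```

Run:
```python
from h import *
H=np.array([.669,.0895,.07])
c,W,s,T=wrist();print(s['qpos'],s['opening'],s['eef_pos']);cv2.imwrite('pics/w1.png',c['img'])
for d in(-.055,0,.055):print(proj(c,H+d*V,W))
go(H-.09*lean(YAW,35,'x')[:,1],lean(YAW,35,'x'))
```

```text
[-0.4669 -0.485   2.3368  0.5753  0.9713 -1.1606] 0.3980315481126785 [ 0.4682 -0.0046  0.2602]
(np.float64(376.0235043513207), np.float64(197.69818051085275))
(np.float64(377.96655784866925), np.float64(155.45987749269972))
(np.float64(380.08203531511253), np.float64(109.47340394596883))
rows 5 shift [0.007 0.321 0.12 ] turn [ 0.0002 -0.0003  0.0001] dist 0.206 ang 0.6
via [0.53   0.0251 0.2138] [0.5917 0.0529 0.1671] minz 0.144
```

View pics/w1.png

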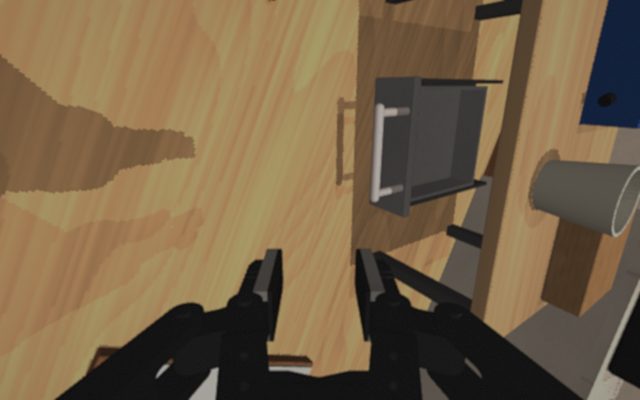

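send_rows(plan=[[[0.007,0.32,0.12],[0,0,0]],[[0.007,0.32,0.12],[0,0,0]],[[0.007,0.32,0.12],[0,0,0]],[[0,0,0.3],[0,0,0]],[[0,0,0],[0,0,0]],[[0,0,0],[0,0,0]]])

```text
time: 2.9
eef_pos: [0.5876, 0.0568, 0.2124]
tcp_rot: [-0.393, 0.246, -0.469, 0.752]
contact_force: [-0.4, -0.0, 0.2]
opening: 0.398
```

```bash
cat > bar.py <<'E'
from h import *
import sys
c,W,s,T=wrist();im=c['img'];cv2.imwrite(sys.argv[1],im)
H=np.array([.669,.0895,.07]);print('tcp',T[:3,3])
u0,v0=proj(c,H,W);m=((im.min(2)>115)&(im.max(2).astype(int)-im.min(2)<40)).astype(np.uint8)
y,x=np.mgrid[:400,:640];m[(abs(x-u0)>60)|(abs(y-v0)>150)]=0
k=max(cv2.findContours(m,0,2)[0],key=cv2.contourArea);r=cv2.minAreaRect(k);print(r,(u0,v0))
for d in(-.055,.055):print(proj(c,H+d*V,W))
b=cv2.boxPoints(r);print(b)
print('centre',onz(c,*r[0],.072,W))
E
python3 bar.py pics/w2.png
```

```text
tcp [0.5876 0.0568 0.2124]
((315.9999694824219, 182.49998474121094), (31.999996185302734, 128.99996948242188), 0.0) (np.float64(307.42202815709487), np.float64(186.7168359496857))
(np.float64(307.97267152301845), np.float64(241.4685443096588))
(np.float64(306.80586118809987), np.float64(125.44996836312151))
[[300. 247.]
 [300. 118.]
 [332. 118.]
 [332. 247.]]
centre [0.6749 0.0959 0.072 ]
```

View pics/w2.png

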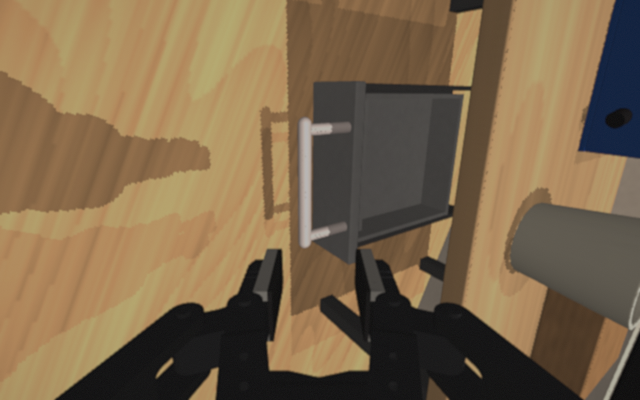

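Run:
```python
from h import *
a=read_camera('scene');b=read_camera('side');c,W,s,T=wrist()
f=lambda u,v:(220+u/3.3,145+v/3.3)
g=lambda u,v:(250+u/3,110+v/3)
def tri(L):
    A=np.zeros((3,3));B=np.zeros(3)
    for o,d in L:
        d=d/np.linalg.norm(d);P=np.eye(3)-np.outer(d,d);A+=P;B+=P@o
    x=np.linalg.solve(A,B);return x,[np.linalg.norm((np.eye(3)-np.outer(d,d)/(d@d))@(x-o)) for o,d in L]
e=[]
for q in((f(494,196),g(270,235),(305,120)),(f(446,265),g(322,272),(305,244))):
    L=[ray(a,*q[0]),ray(b,*q[1]),ray(c,*q[2],W)]
    x=tri(L);e.append(x[0]);print(x);print(tri(L[:2])[0],tri(L[::2])[0],tri(L[1:])[0])
print((e[0]+e[1])/2,np.linalg.norm(e[0]-e[1]))
print(T,c['fx'],c['fy'])
```

```text
(array([0.6438, 0.1425, 0.0655]), [np.float64(0.0008680545685132487), np.float64(0.0013154639751295576), np.float64(0.001565116201923322)])
[0.6444 0.1426 0.0664] [0.6431 0.1426 0.0646] [0.6438 0.1419 0.0655]
(array([0.6912, 0.0375, 0.0715]), [np.float64(0.002660259447416162), np.float64(0.0036403440255748172), np.float64(0.0037247613278793635)])
[0.6927 0.0382 0.0734] [0.6889 0.038  0.0709] [0.692  0.0361 0.0706]
[0.6675 0.09   0.0685] 0.1152965138221863
[[ 0.4358  0.5123  0.74    0.5863]
 [-0.9     0.2495  0.3573  0.0554]
 [-0.0015 -0.8218  0.5698  0.2114]
 [ 0.      0.      0.      1.    ]] 337.642017637852 337.642017637852
```

```bash
sed -i 's/radians(26.)/radians(25.5)/' h.py
python3 - <<'E'
from h import *
H=np.array([.668,.090,.0695]);Rm=lean(YAW,35,'x')
go(H-.065*Rm[:,1],Rm,4);print(.07/.12)
E
```

```text
rows 4 shift [ 0.008  0.213 -0.018] turn [ 0.0002  0.0001 -0.0002] dist 0.103 ang 0.4
via [0.6103 0.0646 0.1671] [0.6223 0.0693 0.1449] minz 0.123
0.5833333333333334
```

send_rows(plan=[[[0.008,0.213,-0.018],[0,0,0]],[[0.008,0.213,-0.018],[0,0,0]],[[0.008,0.213,-0.018],[0,0,0]],[[0.008,0.213,-0.018],[0,0,0]],[[0,0.12,0],[0,0,0]],[[0,0.12,0],[0,0,0]],[[0,0,0],[0,0,0]]])

```text
time: 3.8
eef_pos: [0.6486, 0.0809, 0.0971]
tcp_rot: [-0.393, 0.248, -0.47, 0.75]
contact_force: [-0.7, 0.4, -0.5]
opening: 0.401
```

Run:
```python
from h import *
H=np.array([.668,.090,.0695]);Rm=lean(YAW,35,'x')
go(H+.005*Rm[:,1],Rm,2)
s,T=tool();print(T.T[3],s['contact_force'])
c,W,s,T=wrist();cv2.imwrite('pics/w3.png',c['img'])
```

```text
rows 2 shift [0.001 0.166 0.008] turn [ 0.0006  0.0002 -0.0004] dist 0.040 ang 0.5
via [0.6596 0.0861 0.0812] [0.6706 0.0912 0.0654] minz 0.065
[0.6486 0.0809 0.0971 1.    ] [-0.7343  0.363  -0.4889]
```

View pics/w3.png

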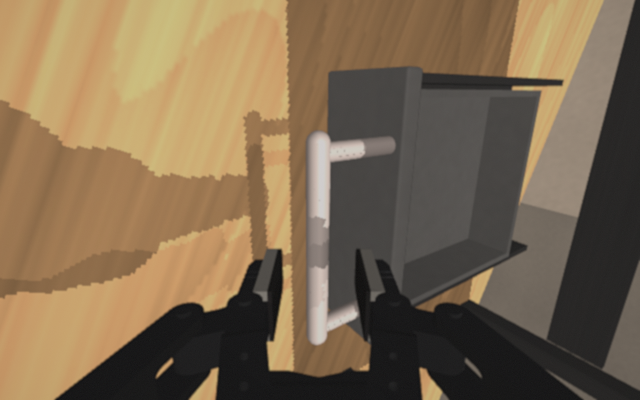

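send_rows(plan=[[[0,0.11,0],[0,0,0]],[[0,0.11,0.01],[0,0,0]],[[0,0.11,0],[0,0,0]],[[0,0,0],[0,0,0]]])

```text
time: 4.25
eef_pos: [0.6706, 0.0911, 0.067]
tcp_rot: [-0.392, 0.247, -0.471, 0.751]
contact_force: [-1.0, 0.0, -0.3]
opening: 0.397
```

send_rows(plan=[[[0,0,0],[0,0,0]],[[0,0,0],[0,0,0]],[[0,0,0],[0,0,0]],[[0,0,0],[0,0,0]],[[0,0,0],[0,0,0]]], gripper=1, grip_force=50)

```text
time: 4.75
eef_pos: [0.6707, 0.0913, 0.0672]
tcp_rot: [-0.392, 0.247, -0.471, 0.751]
contact_force: [-1.5, -1.3, -1.3]
opening: 0.122
```

Run:
```python
from h import *
s,T=tool();print(T,s['opening'],s['contact_force'],s['qpos']);print(T[:3,:3].T@-U)
```

```text
[[ 0.435   0.5125  0.7403  0.6707]
 [-0.9004  0.2492  0.3566  0.0913]
 [-0.0018 -0.8217  0.5699  0.0672]
 [ 0.      0.      0.      1.    ]] 0.12198303467362005 [-1.4836 -1.3146 -1.2963] [-0.1249  0.3065  2.0064  0.8327  0.4341 -1.2726]
[-0.005  -0.5699 -0.8217]
```

send_rows(plan=[[[0,-0.04,-0.058],[0,0,0]],[[0,-0.068,-0.098],[0,0,0]],[[0,-0.068,-0.098],[0,0,0]],[[0,-0.068,-0.098],[0,0,0]],[[0,-0.068,-0.098],[0,0,0]],[[0,-0.068,-0.098],[0,0,0]],[[0,-0.068,-0.098],[0,0,0]],[[0,-0.068,-0.098],[0,0,0]],[[0,-0.068,-0.098],[0,0,0]],[[0,-0.04,-0.058],[0,0,0]],[[0,0,0],[0,0,0]]])

```text
time: 5.85
eef_pos: [0.5509, 0.0351, 0.0672]
tcp_rot: [-0.392, 0.248, -0.469, 0.752]
contact_force: [-4.8, 4.7, 1.4]
opening: 0.115
```

send_rows(plan=[[[0,-0.016,-0.023],[0,0,0]],[[0,-0.016,-0.023],[0,0,0]],[[0,-0.016,-0.023],[0,0,0]],[[0,0,0],[0,0,0]]])

```text
time: 6.25
eef_pos: [0.5477, 0.0326, 0.0709]
tcp_rot: [-0.388, 0.246, -0.471, 0.753]
contact_force: [31.8, 24.0, -17.4]
opening: 0.113
```

Run:
```python
from h import *
s,T=tool();print(s['opening'],s['contact_force'],s['qpos']);d=s['eef_pos']-[.6707,.0913,.0672];print(d,d@U,d@V)
```

```text
0.11303496980447512 [ 31.8217  24.0299 -17.3749] [-0.3036  0.0558  2.3013  0.9582  0.51   -1.5448]
[-0.123  -0.0587  0.0037] -0.13626853569512307 9.577997787512644e-07
```

send_rows(plan=[[[0,0.028,0.041],[0,0,0]],[[0,0,0],[0,0,0]]])

```text
time: 6.45
eef_pos: [0.5512, 0.0343, 0.0707]
tcp_rot: [-0.39, 0.246, -0.47, 0.753]
contact_force: [-1.9, 8.3, 9.5]
opening: 0.117
```

send_rows(plan=[[[0,0,0],[0,0,0]],[[0,0,0],[0,0,0]],[[0,0,0],[0,0,0]],[[0,0,0],[0,0,0]]], gripper=0.55)

```text
time: 6.85
eef_pos: [0.5491, 0.0317, 0.0674]
tcp_rot: [-0.392, 0.247, -0.471, 0.75]
contact_force: [0.0, 0.2, -0.3]
opening: 0.45
```

Run:
```python
from h import *
s,T=tool();print(T,s['contact_force'],s['opening'])
```

```text
[[ 0.4341  0.5137  0.7401  0.5491]
 [-0.9009  0.2479  0.3563  0.0317]
 [-0.0004 -0.8214  0.5704  0.0674]
 [ 0.      0.      0.      1.    ]] [ 0.0458  0.1791 -0.2804] 0.44995729968247317
```

send_rows(plan=[[[0,-0.2,0],[0,0,0]],[[0,-0.3,0],[0,0,0]],[[0,-0.3,0],[0,0,0]],[[0,-0.3,0.1],[0,0,0]],[[0,-0.2,0.2],[0,0,0]],[[0,0,0],[0,0,0]]])

```text
time: 7.45
eef_pos: [0.4985, 0.0047, 0.2227]
tcp_rot: [-0.391, 0.242, -0.474, 0.751]
contact_force: [0.1, 0.6, 0.9]
opening: 0.453
```

Run:
```python
from h import *
s,T=tool();print(T.T[3],s['qpos'])
c,W,s,T=wrist();a=read_camera('scene')
A=cv2.resize(a['img'][160:290,230:400],None,fx=3,fy=3,interpolation=cv2.INTER_CUBIC)
o=np.zeros((400,640+510,3),np.uint8);o[:,:640]=c['img'];o[:390,640:]=A
cv2.imwrite('pics/w4.png',cv2.resize(o,(800,278),interpolation=cv2.INTER_AREA))
cv2.imwrite('pics/w4b.png',c['img'])
go([.53,-.27,.25],lean(np.radians(-10.4),15,'y'))
```

```text
[0.4985 0.0047 0.2227 1.    ] [-0.4091 -0.356   2.3244  0.6206  0.8378 -1.2048]
rows 9 shift [ 0.205 -0.061 -0.168] turn [-0.0077 -0.0172  0.0009] dist 0.280 ang 61.1
via [ 0.4816 -0.1223  0.2094] [ 0.502  -0.2156  0.2279] minz 0.208
```

View pics/w4.png

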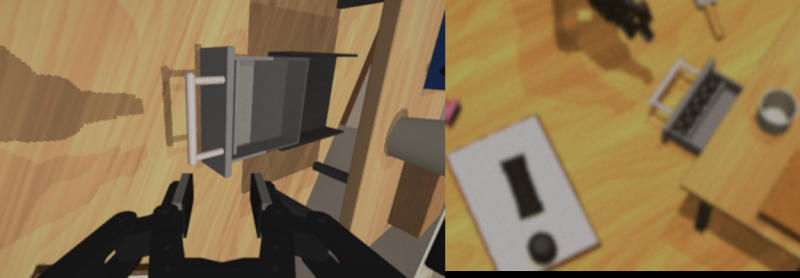

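send_rows(plan=[[[0.205,-0.061,-0.168],[-0.0077,-0.0172,0.0009]],[[0.205,-0.061,-0.168],[-0.0077,-0.0172,0.0009]],[[0.205,-0.061,-0.168],[-0.0077,-0.0172,0.0009]],[[0.205,-0.061,-0.168],[-0.0077,-0.0172,0.0009]],[[0.205,-0.061,-0.168],[-0.0077,-0.0172,0.0009]],[[0.205,-0.061,-0.168],[-0.0077,-0.0172,0.0009]],[[0.205,-0.061,-0.168],[-0.0077,-0.0172,0.0009]],[[0.205,-0.061,-0.168],[-0.0077,-0.0172,0.0009]],[[0.205,-0.061,-0.168],[-0.0077,-0.0172,0.0009]],[[0,0,0],[0,0,0]],[[0,0,0],[0,0,0]]], gripper=0.05)

```text
time: 8.65
eef_pos: [0.5291, -0.2695, 0.2462]
tcp_rot: [0.705, 0.027, 0.153, -0.692]
contact_force: [-0.5, -0.7, -0.9]
opening: 0.95
```

```bash
cat > sl.py <<'E'
from h import *
import sys
c,W,s,T=wrist();im=c['img'];print('tcp',T[:3,3],T[:3,1],s['qpos'],s['opening'])
P=np.array([.586,-.310,.046]);u0,v0=proj(c,P,W);print(u0,v0)
# board top = bright; the dark blob within it nearest the predicted centre
m=(im.max(2)<80).astype(np.uint8);m[240:]=0
cs=[k for k in cv2.findContours(m,0,2)[0] if cv2.contourArea(k)>800]
for k in cs:print(cv2.contourArea(k),cv2.minAreaRect(k))
k=min(cs,key=lambda k:np.hypot(*(np.array(cv2.minAreaRect(k)[0])-(u0,v0))))
b=cv2.boxPoints(cv2.minAreaRect(k));print([onz(c,*p,.07,W)[:2] for p in b])
cv2.drawContours(im,[b.astype(int)],-1,(0,0,255),1);cv2.imwrite(sys.argv[1],im)
E
python3 sl.py pics/w5.png
```

```text
tcp [ 0.5291 -0.2695  0.2462] [ 0.2496 -0.0405 -0.9675] [-0.6937 -0.012   1.9211  0.1517  1.0163 -2.1496] 0.9497029931777118
288.19716963625035 177.9740534999255
1173.0 ((622.0, 216.0), (46.0, 34.0), 90.0)
4852.0 ((286.0403137207031, 173.88644409179688), (114.19429016113281, 53.2462272644043), 89.31793975830078)
4172.0 ((608.7500610351562, 177.75), (115.73934936523438, 102.14156341552734), 71.56504821777344)
974.0 ((276.74749755859375, 27.870101928710938), (227.36949157714844, 87.99575805664062), 18.274904251098633)
978.0 ((33.18263626098633, 33.75444030761719), (29.358644485473633, 67.8722915649414), 2.563770055770874)
[array([ 0.5098, -0.3165]), array([ 0.5175, -0.2715]), array([ 0.6403, -0.2936]), array([ 0.6308, -0.3492])]
```

View pics/w5.png

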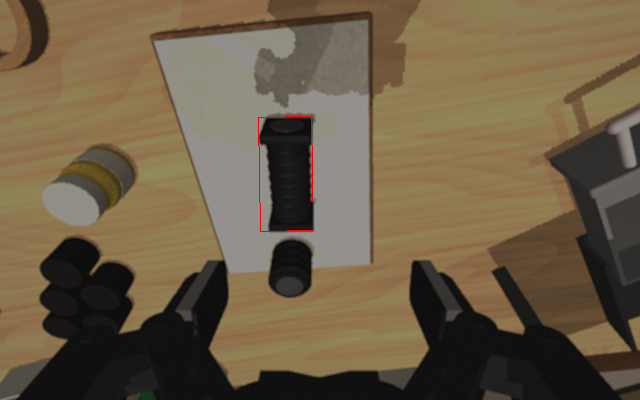

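```bash
cp m.py m0.py
python3 - <<'E'
from h import *
c,W,s,T=wrist()
q=[onz(c,262,119,.022,W),onz(c,311,119,.022,W),onz(c,270,231,.07,W),onz(c,313,231,.07,W)]
for p in q:print(p)
n=(q[0]+q[1])/2;f=(q[2]+q[3])/2;d=(f-n)[:2];print('len',np.linalg.norm(d),'yaw',np.degrees(np.arctan2(d[1],d[0])),'c',(n+f)[:2]/2)
for a in((q[1]-q[0]),(q[3]-q[2])):print(np.linalg.norm(a),np.degrees(np.arctan2(a[1],a[0]))-90)
E
```

```text
[ 0.5272 -0.3247  0.022 ]
[ 0.5361 -0.2762  0.022 ]
[ 0.6318 -0.3382  0.07  ]
[ 0.6401 -0.2935  0.07  ]
len 0.10543756895006953 yaw -8.412448819002766 c [ 0.5838 -0.3081]
0.04931437787368328 -10.369513064320401
0.04547328538377412 -10.509701505810852
```

Run:
```python
from h import *
y=np.radians(-10.2);ax=np.array([np.cos(y),np.sin(y),0]);G=np.array([.584,-.309,.048])-.028*ax;Rm=lean(y,15,'y')
print(G);go(G+.005*Rm[:,1]-.06*Rm[:,1],Rm,5)
```

```text
[ 0.5564 -0.304   0.048 ]
rows 5 shift [-0.03   0.242 -0.05 ] turn [-0.0001 -0.0001 -0.0002] dist 0.149 ang 0.5
via [ 0.5341 -0.2818  0.1882] [ 0.5396 -0.2949  0.1301] minz 0.101
```

send_rows(plan=[[[-0.03,0.242,-0.05],[0,0,0]],[[-0.03,0.242,-0.05],[0,0,0]],[[-0.03,0.242,-0.05],[0,0,0]],[[-0.03,0.242,-0.05],[0,0,0]],[[-0.03,0.242,-0.05],[0,0,0]],[[0,0,0],[0,0,0]],[[0,0,0],[0,0,0]]])

```text
time: 9.45
eef_pos: [0.5432, -0.3018, 0.1029]
tcp_rot: [0.705, 0.027, 0.153, -0.692]
contact_force: [0.5, 0.6, 0.5]
opening: 0.95
```

Run:
```python
from h import *
y=np.radians(-10.2);ax=np.array([np.cos(y),np.sin(y),0]);G=np.array([.584,-.309,.048])-.028*ax;Rm=lean(y,15,'y')
go(G+.005*Rm[:,1],Rm,4)
c,W,s,T=wrist();cv2.imwrite('pics/w6.png',c['img']);print(T.T[3])
for d in(-.055,.055):
  C=np.array([.584,-.309,.07])+d*ax; print([np.round(proj(c,C+e*np.array([-ax[1],ax[0],0]),W)) for e in(-.024,.024)])
```

```text
rows 4 shift [-0.002  0.128  0.   ] turn [-0.0001 -0.0001 -0.0002] dist 0.062 ang 0.3
via [ 0.5504 -0.303   0.073 ] [ 0.5541 -0.3036  0.0581] minz 0.043
[ 0.5432 -0.3018  0.1029  1.    ]
[array([269., 211.]), array([366., 211.])]
[array([282., 344.]), array([353., 343.])]
```

View pics/w6.png

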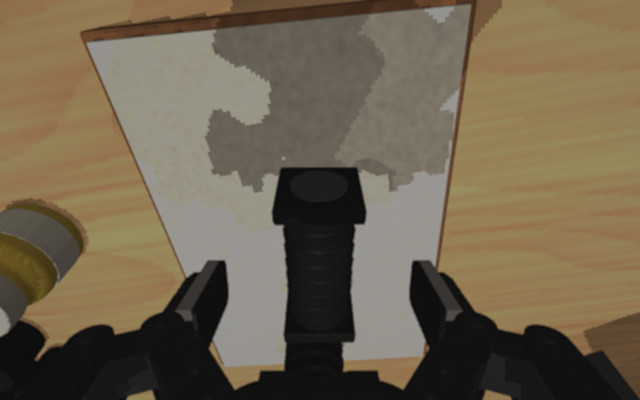

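send_rows(plan=[[[-0.002,0.15,0],[0,0,0]],[[-0.002,0.15,0],[0,0,0]],[[-0.002,0.13,0],[0,0,0]],[[-0.002,0.08,0],[0,0,0]],[[0,0,0],[0,0,0]]])

```text
time: 10.0
eef_pos: [0.5587, -0.305, 0.0445]
tcp_rot: [0.706, 0.028, 0.154, -0.691]
contact_force: [0.2, -0.3, 0.1]
opening: 0.948
```

send_rows(plan=[[[0,0,0],[0,0,0]],[[0,0,0],[0,0,0]],[[0,0,0],[0,0,0]],[[0,0,0],[0,0,0]],[[0,0,0],[0,0,0]],[[0,0,0],[0,0,0]]], gripper=1, grip_force=70)

```text
time: 10.6
eef_pos: [0.5593, -0.3061, 0.0461]
tcp_rot: [0.706, 0.029, 0.155, -0.69]
contact_force: [-1.6, 2.2, 5.7]
opening: 0.465
```

Run:
```python
from h import *
s,T=tool();print(T,s['opening'],s['opening']*85,s['contact_force'])
# lift straight up, in tool axes per mm
print(T[:3,:3].T@Z)
```

```text
[[ 0.9505  0.2546  0.1783  0.5593]
 [-0.1725 -0.0454  0.984  -0.3061]
 [ 0.2586 -0.966   0.0008  0.0461]
 [ 0.      0.      0.      1.    ]] 0.46522485632775407 39.5441127878591 [-1.6343  2.1786  5.6835]
[ 0.2586 -0.966   0.0008]
```

send_rows(plan=[[[0.026,-0.097,0],[0,0,0]],[[0.052,-0.193,0],[0,0,0]],[[0.065,-0.242,0],[0,0,0]],[[0.065,-0.242,0],[0,0,0]],[[0.065,-0.242,0],[0,0,0]],[[0,0,0],[0,0,0]],[[0,0,0],[0,0,0]]])

```text
time: 11.3
eef_pos: [0.5588, -0.3056, 0.1711]
tcp_rot: [0.706, 0.029, 0.154, -0.691]
contact_force: [0.5, 0.6, -1.0]
opening: 0.469
```

Run:
```python
from h import *
s,T=tool();print(T,s['opening'],s['contact_force'],s['wrist_torque'],s['qpos'])
c,W,s,T=wrist();b=read_camera('side');a=read_camera('scene')
o=np.zeros((600,800,3),np.uint8)
o[:300,:480]=cv2.resize(c['img'],(480,300))
B=b['img'];o[300:600,:480]=cv2.resize(B[150:300,270:510],(480,300),interpolation=cv2.INTER_CUBIC)
A=a['img'][170:290,310:390-0];o[:480,480:]=cv2.resize(A,(320,480),interpolation=cv2.INTER_CUBIC)
cv2.imwrite('pics/w7.png',o);cv2.imwrite('pics/w7w.png',c['img']);cv2.imwrite('pics/w7s.png',b['img']);cv2.imwrite('pics/w7a.png',a['img'])
```

```text
[[ 0.9509  0.2531  0.1782  0.5588]
 [-0.1726 -0.0445  0.984  -0.3056]
 [ 0.257  -0.9664  0.0014  0.1711]
 [ 0.      0.      0.      1.    ]] 0.4693500848871889 [ 0.4735  0.5806 -1.0341] [ 0.0504  0.2242 -0.0119] [-0.7088  0.1606  1.8831  0.1707  0.8801 -2.1947]
```

View pics/w7.png

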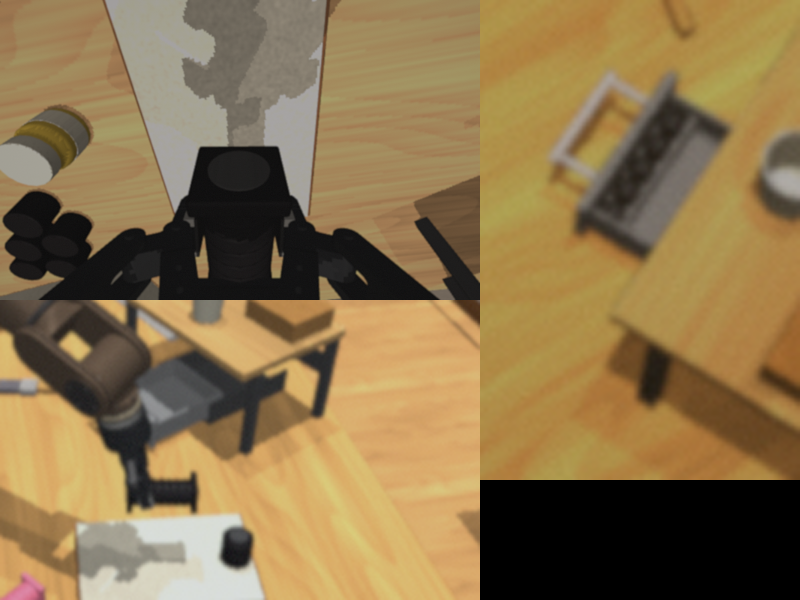

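Run:
```python
from h import *
a=read_camera('scene');im=cv2.imread('pics/w7a.png')
g=lambda u,v:((u-480)/4+310,v/4+170)
for p in((610,77),(553,157)):print('bar',onz(a,*g(*p),.073))
for p in((672,78),(580,208)):print('panel top',onz(a,*g(*p),.08))
for p in((632,215),(700,128)):print('div',onz(a,*g(*p),.045))
e=[onz(a,220+408/3.3,145+345/3.3,.218),onz(a,220+592/3.3,145+55/3.3,.218)]
E=(e[0]+e[1])/2;print('shelf mid',E,'V',(e[1]-e[0])@V)
H=np.array([.668,.09,.07])-.14*U
print('H open est',H,'U coord H',H@U,'shelf',E@U,'V: H',H@V,'shelf',E@V)
grey=cv2.cvtColor(im,6).astype(np.float32)
for x in np.arange(-.01,.17,.005):
    pts=[proj(a,H*[1,1,0]+[0,0,.045]+x*U+w*V) for w in np.linspace(-.045,.045,19)]
    v=[cv2.getRectSubPix(grey,(1,1),p)[0,0] for p in pts];print('%.3f:%.0f'%(x,np.mean(v)),end=' ')
```

```text
bar [0.53   0.0839 0.073 ]
bar [ 0.5749 -0.0144  0.073 ]
panel top [0.5672 0.1354 0.08  ]
panel top [ 0.6382 -0.0228  0.08  ]
div [0.6616 0.0265 0.045 ]
div [0.6179 0.1398 0.045 ]
shelf mid [0.694  0.1032 0.218 ] V 0.42354669192423916
H open est [0.5416 0.0297 0.07  ] U coord H 0.5016729686584535 shelf 0.670780019954484 V: H -0.20634873707645374 shelf -0.20562004444133317
-0.010:143 -0.005:145 0.000:153 0.005:152 0.010:127 0.015:105 0.020:109 0.025:129 0.030:140 0.035:142 0.040:143 0.045:138 0.050:129 0.055:117 0.060:101 0.065:71 0.070:50 0.075:47 0.080:45 0.085:43 0.090:42 0.095:53 0.100:76 0.105:85 0.110:94 0.115:108 0.120:114 0.125:114 0.130:114 0.135:115 0.140:122 0.145:136 0.150:144 0.155:144 0.160:145 0.165:146
```

```bash
cat > tgt.py <<'E'
from h import *
import sys
u,z=map(float,sys.argv[1:3]);n=int(sys.argv[3]) if len(sys.argv)>3 else None
s,T=tool();print('U %.4f V %.4f z %.4f'%(s['eef_pos']@U,s['eef_pos']@V,s['eef_pos'][2]),s['contact_force'],s['opening'],s['qpos'])
go(u*U-.206*V+z*Z,lean(YAW,14.9,'y'),n)
E
python3 tgt.py .545 .145
```

```text
U 0.3723 V -0.5153 z 0.1680 [-0.2037 -0.0502 -2.5399] 0.46898727082407726 [-0.7089  0.1637  1.8853  0.1709  0.8801 -2.1948]
rows 9 shift [0.047 0.035 0.329] turn [ 0.0027 -0.0107 -0.0001] dist 0.355 ang 35.8
via [ 0.5954 -0.1498  0.1579] [ 0.5948 -0.03    0.1502] minz 0.145
```

send_rows(plan=[[[0.047,0.035,0.329],[0.0027,-0.0107,0]],[[0.047,0.035,0.329],[0.0027,-0.0107,0]],[[0.047,0.035,0.329],[0.0027,-0.0107,0]],[[0.047,0.035,0.329],[0.0027,-0.0107,0]],[[0.047,0.035,0.329],[0.0027,-0.0107,0]],[[0.047,0.035,0.329],[0.0027,-0.0107,0]],[[0.047,0.035,0.329],[0.0027,-0.0107,0]],[[0.047,0.035,0.329],[0.0027,-0.0107,0]],[[0.047,0.035,0.329],[0.0027,-0.0107,0]],[[0,0,0],[0,0,0]],[[0,0,0],[0,0,0]]])

```text
time: 12.6
eef_pos: [0.5814, 0.0487, 0.1452]
tcp_rot: [-0.666, -0.244, 0.067, 0.702]
contact_force: [-0.3, 0.3, -1.0]
opening: 0.468
```

```bash
python3 tgt.py .645 .135 5
python3 - <<'E'
from h import *
c,W,s,T=wrist();b=read_camera('side')
cv2.imwrite('pics/w8w.png',c['img']);cv2.imwrite('pics/w8s.png',b['img']);print(T)
E
```

```text
U 0.5458 V -0.2064 z 0.1452 [-0.3407  0.2767 -1.0354] 0.46827832315670787 [-0.1471  0.0806  2.0241  0.1881  0.8293 -2.2773]
rows 5 shift [0.156 0.059 0.001] turn [ 0.0001  0.0001 -0.0001] dist 0.100 ang 0.4
via [0.6172 0.0659 0.141 ] [0.653  0.0831 0.137 ] minz 0.135
[[ 0.8722  0.2306 -0.4314  0.5814]
 [ 0.4184  0.1052  0.9022  0.0487]
 [ 0.2534 -0.9673 -0.0047  0.1452]
 [ 0.      0.      0.      1.    ]]
```

send_rows(plan=[[[0.156,0.059,0],[0,0,0]],[[0.156,0.059,0],[0,0,0]],[[0.156,0.059,0],[0,0,0]],[[0.156,0.059,0],[0,0,0]],[[0.156,0.059,0],[0,0,0]],[[0,0,0],[0,0,0]],[[0,0,0],[0,0,0]]])

```text
time: 13.4
eef_pos: [0.6722, 0.0894, 0.1357]
tcp_rot: [-0.666, -0.243, 0.066, 0.702]
contact_force: [-0.4, -0.0, -1.6]
opening: 0.463
```

```bash
python3 tgt.py .645 .075 4
python3 - <<'E'
from h import *
c,W,s,T=wrist();b=read_camera('side');a=read_camera('scene')
cv2.imwrite('pics/w9w.png',c['img'])
o=np.zeros((600,800,3),np.uint8)
o[:400,:640]=c['img']
o[400:,:]=0
B=cv2.resize(b['img'][150:220,310:400],None,fx=2.85,fy=2.85,interpolation=cv2.INTER_CUBIC)[:200];o[400:400+len(B),:B.shape[1]]=B
A=cv2.resize(a['img'][180:250,330:400],None,fx=2.85,fy=2.85,interpolation=cv2.INTER_CUBIC)[:200];o[400:400+len(A),400:400+A.shape[1]]=A
cv2.imwrite('pics/w9.png',o)
# predicted pixels: divider top line, back wall top, sleeve near flange top
for nm,p in dict(divL=.602*U+(-.206+.075)*V+.045*Z,divR=.602*U+(-.206-.075)*V+.045*Z,panL=.565*U+(-.206+.091)*V+.08*Z,panR=.565*U+(-.206-.091)*V+.08*Z,flL=.615*U+(-.206+.024)*V+(T[2,3]-.0241+.048)*Z,flR=.615*U+(-.206-.024)*V+(T[2,3]-.0241+.048)*Z,flbL=.615*U+(-.206+.024)*V+(T[2,3]-.0241)*Z,flbR=.615*U+(-.206-.024)*V+(T[2,3]-.0241)*Z).items():print(nm,np.round(proj(c,p,W)))
E
```

```text
U 0.6452 V -0.2086 z 0.1357 [-0.3513 -0.0039 -1.5867] 0.46324885725163595 [-0.0586  0.288   1.8017  0.1605  0.8294 -2.1687]
rows 4 shift [-0.033  0.122  0.006] turn [ 0.0002 -0.     -0.0001] dist 0.061 ang 0.4
via [0.6715 0.0906 0.1053] [0.6712 0.0911 0.0902] minz 0.075
divL [450. 113.]
divR [197. 113.]
panL [529.  59.]
panR [120.  59.]
flL [398. 270.]
flR [252. 269.]
flbL [377. 192.]
flbR [270. 192.]
```

View pics/w9.png

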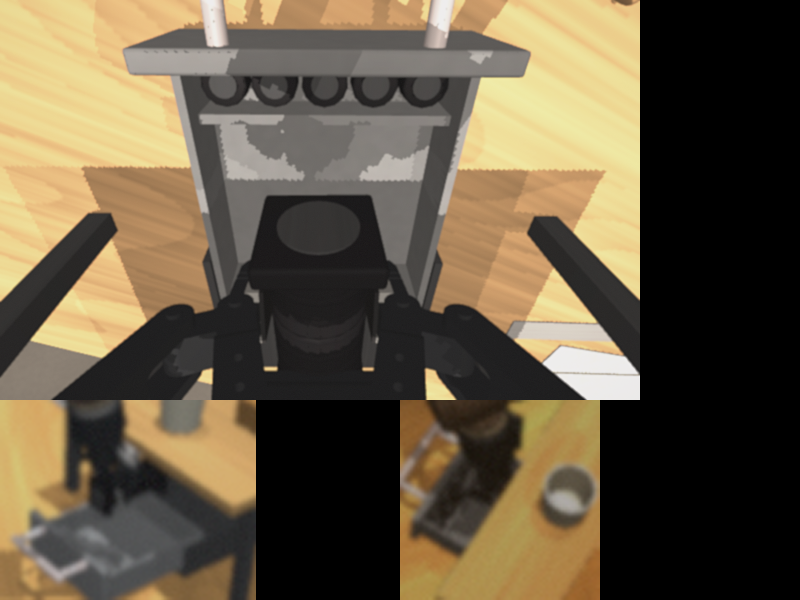

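```bash
python3 - <<'E'
from h import *
c,W,s,T=wrist();im=c['img'].mean(2);print(np.round(im[95:135,300:350].mean(1)).astype(int),np.round(im[95:135,215:235].mean(1)).astype(int))
for v in(112,118,124):p=onz(c,325,v,.045,W);print(v,p@U,p@V)
for v in(52,77):p=onz(c,325,v,.08,W);print(v,p@U,p@V)
p=onz(c,320,197,T[2,3]-.0241,W);print('flange',p@U)
E
python3 tgt.py .650 .075 4
```

```text
[ 68  69  69  69  68  65  63  62  63  65  70  78  86  90  91  91  91  91
  91  94 106 121 126 125 124 123 122 121 120 118 114 110 109 109 109 109
 109 109 108 108] [ 89  85  77  66  53  47  46  46  45  48  57  73  85  89  89  89  88  88
  92 117 150 163 164 163 163 163 163 161 158 155 152 151 152 152 150 147
 147 147 148 149]
112 0.601002407430437 -0.20431584802100186
118 0.6046792754004188 -0.2042785812372612
124 0.6084309789833755 -0.204240555959436
52 0.561797449182088 -0.20509880979029688
77 0.5724902188684596 -0.2049904335475969
flange 0.6174316440237093
U 0.6449 V -0.2079 z 0.1361 [-0.2145 -0.2249 -1.038 ] 0.470165842178058 [-0.0579  0.2862  1.8031  0.1607  0.8291 -2.1685]
rows 4 shift [-0.022  0.126  0.004] turn [ 0.0002  0.     -0.0001] dist 0.061 ang 0.3
via [0.6735 0.0919 0.1056] [0.6744 0.0929 0.0903] minz 0.075
```

send_rows(plan=[[[-0.022,0.126,0.007],[0,0,0]],[[-0.022,0.126,0.007],[0,0,0]],[[-0.022,0.126,0.007],[0,0,0]],[[-0.022,0.126,0.007],[0,0,0]],[[0,0,0],[0,0,0]],[[0,0,0],[0,0,0]]])

```text
time: 14.2
eef_pos: [0.6751, 0.0958, 0.0738]
tcp_rot: [-0.666, -0.244, 0.066, 0.702]
contact_force: [-0.6, -0.2, -1.0]
opening: 0.468
```

```bash
python3 tgt.py .650 .046 4
```

```text
U 0.6506 V -0.2042 z 0.0738 [-0.6114 -0.1551 -1.0408] 0.46757140846672235 [-0.0482  0.3782  1.8154  0.1757  0.7265 -2.1829]
rows 4 shift [-0.016  0.056 -0.004] turn [ 0.0002  0.     -0.0001] dist 0.028 ang 0.3
via [0.6752 0.0948 0.0599] [0.6753 0.0944 0.0529] minz 0.046
```

send_rows(plan=[[[-0.016,0.056,0],[0,0,0]],[[-0.016,0.056,0],[0,0,0]],[[-0.016,0.056,0],[0,0,0]],[[-0.016,0.056,0],[0,0,0]],[[0,0,0],[0,0,0]],[[0,0,0],[0,0,0]]])

```text
time: 14.8
eef_pos: [0.6749, 0.0953, 0.0467]
tcp_rot: [-0.666, -0.244, 0.066, 0.702]
contact_force: [0.4, -0.7, -0.8]
opening: 0.468
```

send_rows(plan=[[[-0.002,0.008,0],[0,0,0]],[[0,0,0],[0,0,0]],[[-0.002,0.008,0],[0,0,0]],[[0,0,0],[0,0,0]]])

```text
time: 15.2
eef_pos: [0.6752, 0.0953, 0.0451]
tcp_rot: [-0.666, -0.244, 0.066, 0.702]
contact_force: [1.1, 0.1, -1.5]
opening: 0.467
```

```bash
python3 tgt.py .650 .042 4
```

```text
U 0.6504 V -0.2046 z 0.0451 [ 1.1242  0.0738 -1.5069] 0.46735003605474484 [-0.049   0.42    1.8219  0.1867  0.6771 -2.1978]
rows 4 shift [-0.003  0.006 -0.003] turn [ 0.0002  0.     -0.0001] dist 0.003 ang 0.3
via [0.6753 0.0946 0.0436] [0.6753 0.0942 0.0428] minz 0.042
```

send_rows(plan=[[[-0.002,0.008,0],[0,0,0]],[[0,0,0],[0,0,0]],[[-0.002,0.008,0],[0,0,0]],[[0,0,0],[0,0,0]]])

```text
time: 15.6
eef_pos: [0.6751, 0.0953, 0.0429]
tcp_rot: [-0.666, -0.244, 0.066, 0.702]
contact_force: [-0.0, -1.0, -1.3]
opening: 0.467
```

send_rows(plan=[[[-0.002,0.008,0],[0,0,0]],[[0,0,0],[0,0,0]],[[0,0,0],[0,0,0]]])

```text
time: 15.9
eef_pos: [0.6753, 0.0953, 0.0422]
tcp_rot: [-0.666, -0.244, 0.066, 0.702]
contact_force: [-0.4, 0.2, -0.5]
opening: 0.468
```

send_rows(plan=[[[-0.002,0.007,0],[0,0,0]],[[0,0,0],[0,0,0]],[[0,0,0],[0,0,0]]])

```text
time: 16.2
eef_pos: [0.6757, 0.0954, 0.0421]
tcp_rot: [-0.666, -0.244, 0.065, 0.702]
contact_force: [-1.1, 0.3, 5.9]
opening: 0.47
```

send_rows(plan=[[[-0.002,0.007,0],[0,0,0]],[[0,0,0],[0,0,0]],[[0,0,0],[0,0,0]]])

```text
time: 16.5
eef_pos: [0.6763, 0.0957, 0.0421]
tcp_rot: [-0.666, -0.245, 0.065, 0.702]
contact_force: [-2.5, 2.0, 7.2]
opening: 0.467
```

send_rows(plan=[[[0,0,0],[0,0,0]],[[0,0,0],[0,0,0]],[[0,0,0],[0,0,0]],[[0,0,0],[0,0,0]],[[0,0,0],[0,0,0]]], gripper=0.25)

```text
time: 17.0
eef_pos: [0.675, 0.0952, 0.04]
tcp_rot: [-0.666, -0.244, 0.066, 0.702]
contact_force: [0.6, 0.8, -0.1]
opening: 0.75
```

send_rows(plan=[[[0,-0.08,0],[0,0,0]],[[0,-0.15,0],[0,0,0]],[[0,-0.2,0],[0,0,0]],[[0,-0.2,0],[0,0,0]],[[0,-0.25,0],[0,0,0]],[[-0.1,-0.25,0],[0,0,0]],[[-0.2,-0.25,0],[0,0,0]],[[-0.25,-0.2,0],[0,0,0]],[[-0.2,-0.1,0],[0,0,0]],[[0,0,0],[0,0,0]],[[0,0,0],[0,0,0]]])

```text
time: 18.1
eef_pos: [0.5498, 0.0363, 0.2133]
tcp_rot: [-0.666, -0.245, 0.065, 0.702]
contact_force: [0.3, -0.6, -0.6]
opening: 0.752
```

Run:
```python
from h import *
c,W,s,T=wrist();print(T.T[3],s['contact_force'],s['opening']);cv2.imwrite('pics/w10.png',c['img'])
for nm,(u,v,z) in dict(divL=(.608,.075,.045),divR=(.608,-.075,.045),nearbL=(.6224,.024,.018),nearbR=(.6224,-.024,.018),neartL=(.6224,.024,.066),neartR=(.6224,-.024,.066),fart=(.7324,0,.066),bar=(.513,0,.076),barL=(.513,.055,.076)).items():print(nm,np.round(proj(c,u*U+(v-.2045)*V+z*Z,W)))
g=c['img'].max(2);m=(g<60).astype(np.uint8)
for k in cv2.findContours(m,0,2)[0]:
    if cv2.contourArea(k)>500:print(cv2.contourArea(k),cv2.boundingRect(k),cv2.minAreaRect(k))
```

```text
[0.5498 0.0363 0.2133 1.    ] [ 0.3025 -0.6495 -0.6091] 0.7519186935832977
divL [393. 221.]
divR [245. 221.]
nearbL [341. 217.]
nearbR [297. 216.]
neartL [343. 246.]
neartR [294. 246.]
fart [319. 317.]
bar [318. 148.]
barL [389. 148.]
3806.0 (295, 224, 48, 94) ((318.5, 270.5), (93.0, 47.0), 90.0)
45264.5 (35, 214, 567, 186) ((318.0, 306.5), (185.0, 566.0), 90.0)
1721.0 (2, 0, 27, 177) ((14.413934707641602, 87.94672393798828), (12.403396606445312, 177.63113403320312), 5.194429397583008)
```

Run:
```python
from h import *
c,W,s,T=wrist();g=c['img'].mean(2)[120:170,290:345].mean(1);print(np.round(g).astype(int))
for u in(.508,.513,.518):print(u,proj(c,u*U-.2045*V+.07*Z,W))
i=cv2.imread('pics/scene0.png');a=read_camera('scene')['img'];d=(cv2.absdiff(cv2.GaussianBlur(i,(5,5),0),cv2.GaussianBlur(a,(5,5),0)).max(2)>45).astype(np.uint8)
for k in cv2.findContours(d,0,2)[0]:
    if cv2.contourArea(k)>12:print(cv2.contourArea(k),cv2.boundingRect(k))
```

```text
[130 143 146 146 146 147 147 147 148 148 148 149 149 149 149 150 150 145
 128 107 104 113 123 134 147 160 170 175 175 172 167 161 153 146 145 147
 149 144 129 107  95  94  95  95  92  81  67  60  60  61]
0.508 (np.float64(318.2946303337905), np.float64(138.72667837358773))
0.513 (np.float64(318.29449774062664), np.float64(144.6034652730615))
0.518 (np.float64(318.29436784076546), np.float64(150.36087975824353))
359.0 (256, 234, 22, 32)
721.5 (334, 190, 38, 45)
158.5 (235, 75, 13, 27)
1067.5 (320, 65, 89, 25)
883.0 (238, 27, 32, 42)
13.0 (253, 22, 10, 5)
6166.0 (269, 7, 78, 204)
1478.5 (355, 0, 78, 47)
67.0 (323, 0, 25, 6)
387.5 (263, 0, 28, 23)
```

```bash
sed -i 's/\.206/.2045/' tgt.py; python3 tgt.py .539 .115 4
```

```text
U 0.5124 V -0.2037 z 0.2122 [0.7245 0.7173 0.2573] 0.7535064100982581 [-0.1808 -0.0766  2.0482  0.1778  0.9636 -2.2838]
rows 4 shift [ 0.002  0.21  -0.001] turn [ 0.0002  0.0001 -0.0001] dist 0.101 ang 0.3
via [0.5624 0.042  0.1636] [0.5684 0.0447 0.1393] minz 0.115
```

send_rows(plan=[[[0,0.21,0],[0,0,0]],[[0,0.21,0],[0,0,0]],[[0,0.21,0],[0,0,0]],[[0,0.21,0],[0,0,0]],[[0,0,0],[0,0,0]],[[0,0,0],[0,0,0]]], gripper=0.7)

```text
time: 18.85
eef_pos: [0.5732, 0.0475, 0.1142]
tcp_rot: [-0.665, -0.244, 0.066, 0.702]
contact_force: [0.0, -0.3, 0.8]
opening: 0.299
```

```bash
python3 tgt.py .539 .062 3
python3 - <<'E'
from h import *
c,W,s,T=wrist();g=c['img'].mean(2)[:,285:350].mean(1)
print(np.round(g[60:200:2]).astype(int))
for u in(.507,.513,.519):print(proj(c,u*U-.2045*V+.07*Z,W)[1])
print('panel',proj(c,.561*U-.2045*V+.08*Z,W)[1])
E
```

```text
U 0.5378 V -0.2039 z 0.1142 [ 0.0486 -0.2978  0.7966] 0.29914252524764445 [-0.1519  0.1076  2.0603  0.2017  0.7678 -2.2995]
rows 3 shift [-0.034  0.141 -0.001] turn [ 0.0002  0.0001 -0.0002] dist 0.052 ang 0.3
via [0.5741 0.0474 0.0794] [0.5745 0.0475 0.062 ] minz 0.062
[ 97  98  98  98  98  98  98 100 100 101 104 105 105 105 105 105 105 107
 107 107 106 106 106 105 102  99  98  97  96  95  94  93  93  93  93  93
  93  93  94  94  94  95  96  97  97  98  99 100 102 107 118 129 134 135
 138 108  99 109 114 118 125 128 123 115 109 104  95  95  97  74]
169.10620038301727
179.56138361273483
189.62319239432753
panel 262.8190932237788
```

send_rows(plan=[[[-0.034,0.141,0],[0,0,0]],[[-0.034,0.141,0],[0,0,0]],[[-0.034,0.141,0],[0,0,0]],[[0,0,0],[0,0,0]]])

```text
time: 19.3
eef_pos: [0.5736, 0.0474, 0.0619]
tcp_rot: [-0.666, -0.243, 0.066, 0.702]
contact_force: [-1.1, 0.1, 1.1]
opening: 0.302
```

send_rows(plan=[[[-0.032,-0.009,0],[0,0,0]],[[-0.032,-0.009,0],[0,0,0]],[[0,0,0],[0,0,0]]])

```text
time: 19.6
eef_pos: [0.5679, 0.0436, 0.0645]
tcp_rot: [-0.666, -0.245, 0.065, 0.702]
contact_force: [0.3, 0.1, 0.8]
opening: 0.304
```

```bash
python3 tgt.py .53 .062 3
```

```text
U 0.5313 V -0.2052 z 0.0645 [0.3055 0.0956 0.7621] 0.3044655508322571 [-0.161   0.1772  2.0935  0.2307  0.6639 -2.3443]
rows 3 shift [-0.005  0.006  0.002] turn [0.0004 0.0001 0.    ] dist 0.003 ang 0.4
via [0.5669 0.0436 0.0628] [0.5664 0.0436 0.062 ] minz 0.062
```

send_rows(plan=[[[-0.016,-0.003,0],[0,0,0]],[[-0.016,-0.003,0],[0,0,0]],[[0,0,0],[0,0,0]]])

```text
time: 19.9
eef_pos: [0.5653, 0.0422, 0.0642]
tcp_rot: [-0.666, -0.245, 0.064, 0.702]
contact_force: [3.0, 2.3, 4.3]
opening: 0.302
```

send_rows(plan=[[[-0.016,-0.004,0],[0,0,0]],[[0,0,0],[0,0,0]]])

```text
time: 20.1
eef_pos: [0.5651, 0.0421, 0.0644]
tcp_rot: [-0.666, -0.246, 0.062, 0.702]
contact_force: [10.1, 7.3, -1.2]
opening: 0.299
```

send_rows(plan=[[[-0.016,-0.004,0],[0,0,0]],[[0,0,0],[0,0,0]]])

```text
time: 20.3
eef_pos: [0.565, 0.0419, 0.0648]
tcp_rot: [-0.666, -0.247, 0.059, 0.701]
contact_force: [16.4, 13.2, -7.8]
opening: 0.302
```

send_rows(plan=[[[0.02,0.005,0],[0,0,0]],[[0.03,0.008,0],[0,0,0]],[[0,0,0],[0,0,0]]])

```text
time: 20.6
eef_pos: [0.5655, 0.0433, 0.0621]
tcp_rot: [-0.666, -0.244, 0.066, 0.702]
contact_force: [1.5, 2.6, 1.8]
opening: 0.302
```

send_rows(plan=[[[0.02,-0.077,0],[0,0,0]],[[0.04,-0.155,0],[0,0,0]],[[0.06,-0.23,0],[0,0,0]],[[0.06,-0.23,0],[0,0,0]],[[0.03,-0.25,0],[0,0,0]],[[-0.1,-0.25,0],[0,0,0]],[[0,-0.2,0],[0,0,0]],[[0,0,0],[0,0,0]],[[0,0,0],[0,0,0]]])

```text
time: 21.5
eef_pos: [0.5376, 0.0309, 0.2268]
tcp_rot: [-0.666, -0.244, 0.066, 0.702]
contact_force: [0.3, -0.3, -0.2]
opening: 0.304
```

Run:
```python
from h import *
c,W,s,T=wrist();print(T.T[3],s['contact_force'])
for nm,(u,v,z) in dict(neartL=(.6204,.024,.066),neartR=(.6204,-.024,.066),fart=(.7304,0,.066),bar=(.511,0,.07),div=(.606,0,.045)).items():print(nm,np.round(proj(c,u*U+(v-.2045)*V+z*Z,W)))
m=(c['img'].max(2)<60).astype(np.uint8)
for k in cv2.findContours(m,0,2)[0]:
    if cv2.contourArea(k)>500:print(cv2.contourArea(k),cv2.boundingRect(k))
g=c['img'].mean(2)[:,290:345].mean(1);r=int(proj(c,.511*U-.2045*V+.07*Z,W)[1]);print(r-14,np.round(g[r-14:r+15]).astype(int))
```

```text
[0.5376 0.0309 0.2268 1.    ] [ 0.2888 -0.2504 -0.1601]
neartL [341. 246.]
neartR [295. 246.]
fart [318. 315.]
bar [318. 151.]
div [318. 222.]
3517.5 (295, 223, 47, 92)
41846.0 (58, 214, 520, 186)
1533.0 (17, 0, 33, 182)
136 [143 144 144 144 145 144 133 111 110 126 140 151 160 167 171 173 174 173
 168 161 149 140 142 144 137 117  98  92  92]
```

```bash
python3 -c "
from plant import *
print(sign_off())"
```

```text
the job is handed in; nothing more can be done
None
```

The drawer is open against its stop, and the long black sleeve lies flat on the floor of the rear compartment. I handed the job in at about 21.6 s.

- **Drawer:** The first pull ended against the stop at about 40 N. Easing off before letting go may have pushed the drawer back by up to 4 mm. After placing the sleeve I hooked the bar again and pulled until it held firm at about 21 N, then lifted away cleanly.
- **Sleeve:** It touched the floor at the height I expected, with 6–7 N of contact force, before I let it go. The last wrist picture shows its outline within about 2 pixels of the predicted flat pose. By my measurement it has about 14 mm to the divider and 16 mm to the back wall.
- **Shelf and other items:** No force reading suggested that the shelf was bumped. A before/after comparison of the scene picture, taken before the second pull on the handle, showed changes only at the sleeve's old place, the drawer and the arm.

**Disagreements and limits:**
- The bar's first position put the drawer about 5–10 mm open at the start, which fits the shorter travel I felt (about 134–136 mm, not 140).
- The divider measured from the wrist camera was about 7 mm further in than the shelf-edge geometry gave. I placed the sleeve so that it fits either way.
- The picture limit was used up, so I made the final checks from pixel measurements and did not view a picture.

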